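# Open the child-resistant cap of a solvent tin

## Robot

A 6-joint arm with a two-finger parallel gripper is mounted at the origin on the work surface. World frame = base frame: x ahead of the robot, y to its left, z up, the work surface at z = 0. Lengths are in mm, angles in rad, forces in N, time in s.
With the tool pointing down it reaches from about 400 to 925 mm from the base axis. Payload 12.5 kg.
Tool frame: the origin (TCP) lies midway between the tips of the shut fingers; the grasp point (between the pads) lies 19 mm behind it; z points along the fingers, y is the line along which they close (so a half turn about z gives the same grasp; the last joint's range is limited). The gripper opens to 95 mm and grips with 3 to 60 N. Pads are 20 mm wide; open, the fingers measure 119 mm over their backs; the gripper's body (75 mm by 180 mm) begins 59 mm behind the grasp point.
Start: joints at [1.205, 0.491, 1.559, -0, 1.092, -0.106], TCP at [160.537, 604.049, 214.661] pointing down, gripper open.
Joint ranges: [-3.1, 3.1], [-0.84, 2.19], [0.05, 2.79], [-1.13, 4.28], [0.06, 2.93], [-2.69, 2.69]. Speed limits (rad/s): [2.22, 2.22, 2.79, 3.14, 3.14, 3.14].

## Interface

Orientations are given as [roll, pitch, yaw] about the fixed x, y, z axes, in that order (R = Rz(yaw) Ry(pitch) Rx(roll)).
In Python, from cell import state, read_camera, camera_info, env gives the robot as it stands.
- The arm moves only by the tool move_arm, never from a script. Its argument "commands" is a list of rows, each a list of 3 entries, a list of its own where there are three numbers: the shift along the world's x, y, z in cm, then the turn, a rotation vector about the world's x, y, z in degrees, then the opening, from 0 (shut) to 1 (fully open). A call has 1 to 10 rows; each row shifts and turns the commanded pose from where the row before left it; what a row does not reach is not made up. A row lasts 1/10 s, in which the tool goes at most 50 mm and 8.59 degrees, less where a joint would pass 70% of its speed; a pose out of reach is approached as far as the arm can. A call with a gripper value outside its range is refused whole. The fingers move at their own pace and stop on an object; the grip force is fixed at half the most. Time passes only in rows, so rows that do not move let the fingers close. It gives the time, the measured TCP pose, the force, the opening and the grip force at its end, in the units of the state.
- state(): the state, without advancing time (a new reading comes with each control period).
- read_camera(name): name is "side" or "top"; returns the picture (384x512x3 uint8, blue, green, red); there is no depth.
- camera_info(name): a dict with "K" (3x3 intrinsics, pixels), "cam_to_world" (4x4, takes a point from camera to world coordinates). Camera axes: x right, y down, z forward; pixel columns grow to the right and rows downward; lengths in mm; the calibration is good to about 2 mm. A picture is of the moment at which its call begins. camera_info takes no time and is no camera call.
- env.job_done(): hands the job in; it is judged then, once.
The state is a dict: "t": time; "joints": joint angles; "qvel": joint speeds; "tau": joint torques, N m; "eef_pos": TCP position; "tcp_rot": TCP orientation; "ft_force": force on the tool from outside, world axes, zero at the start; "moment": the same for the moment, N m; "opening": opening from 0.0 (shut) to 1.0 (fully open); "grip_force": force on a finger pad.
Only numpy, scipy, OpenCV 4.12 (cv2) and the standard library are available. Lean on these libraries where they do the work, as an engineer would, in place of code of your own. Each camera call takes 0.05 s, during which the arm holds its last target. There are 200 camera calls.

## Task

Open the solvent tin: push its child-resistant black cap firmly down, but not so hard that it breaks, turn it counterclockwise while holding it down until it releases, and lift it off. Set the cap down in the aluminium tray, open side down and lying flat, lowering it onto the tray's floor rather than dropping it, and leave the other things on the bench where they are.

Things in the scene. Friction and masses are not known exactly. Their poses are not given: they have to be found in the camera images.
- tin: Rectangular grey sheet-metal solvent tin, 190 (its x) x 110 (its y) x 150 mm high, in a steel bracket bolted to the bench (does not move). Origin: centre of its underside, on the bench. A bar handle stands 37 mm above the tin's top, along its x from -90 to -20 mm. The neck, with the cap on it, is on the tin's top at +50 mm along its x.
- cap: Child-resistant ribbed black cap on the tin's neck: round, 58 mm outer diameter (60 over the ribs), 31 mm high, about 40 g, hollow, open below, a 36 mm raised bar on top along its x. Origin: centre of its underside, z up. About 1.5 mm of sideways play. Two lugs inside, at its +x and -x. Cap or neck breaks at over 32 N between them.
- neck (a point): Fixed point on the neck's axis, 166 mm above the bench: centre of the closed cap's underside. Axes as the tin's. Closed, cap x and tin x agree within 0.06 rad and a spring holds the lugs up in notches: it cannot turn over 0.15 rad or be lifted. Pushed down, the spring resists with 5 N, then 1.1 N more per mm.
- cap_top (a point): Centre of the cap's top, 31 mm above its origin. The cap is free to turn when pushed down by 3 to 10 mm: the depth differs from run to run and cannot be seen. A firm stop is felt 1.5 mm below that depth (spring force there 10 to 18 N, then a steep rise over a fraction of a mm), so press until the stop is felt.
- slot (a point): Fixed point on the neck's axis, 176 mm above the bench; its axes as the tin's. Held down, the cap turns counterclockwise seen from above. From 0.90 to 1.20 rad after closed (middle 1.05, then an end stop) its lugs are under open slots: let up there, it pops up about 3 mm above its closed height and lifts straight off (15 mm clears). Let up sooner, it is caught again.
- tray: Shallow open aluminium tray, fixed, 180 (its x) x 160 (its y) mm outside, walls 4 mm thick and 12 mm high in all, floor about 4 mm above the bench. Origin: centre of its underside. On the other side of the bench's centre line from the tin.
- spool: Bystander, loose: small grey spool of wire standing on end, 52 dia, 41 high. Origin: its underside, on the bench. Leave it alone.
- pliers: Bystander, loose: pliers with orange handles lying flat, 140 long. Origin: its underside, on the bench. Leave it alone.
- screwdriver: Bystander, loose: screwdriver with wooden handle, lying at the back. Origin: its underside, on the bench. Leave it alone.
- bottle: Bystander, loose: round white bottle with label and small cap, 66 dia, 150 high, standing; not the one to open. Origin: its underside, on the bench. Leave it alone.
- jar: Bystander, loose: amber glass jar with steel lid, 72 dia, 75 high. Origin: its underside, on the bench. Leave it alone.
- file: Bystander, loose: flat steel file 200 x 22 x 8, lying. Origin: its underside, on the bench. Leave it alone.
- block: Bystander, loose: brass block 90 x 50 x 40. Origin: its underside, on the bench. Leave it alone.
There are look-alikes about, which are no part of the job. Leave any pink or white look-alike of the cap alone.

How it is judged:
By the outcome, as a careful person would: the job done as asked, in the order asked, and still so for the second after the job is handed in, with the robot touching nothing.
It also fails if it takes over 59 s, if anything falls off the work surface, if the arm or the gripper's body presses on something with over 40 N, if the wrist force passes 120 N, or if a joint passes its speed limit or range.

## Working session

There is one attempt and no reset: what is moved stays moved. The work goes in short steps, Python scripts to look and compute and a tool call to move; the robot and the scene stay as the last step left them, time stands still between calls to the robot, and variables do not carry over. Pictures are saved under pics/ and viewed, at most 10 in all, crops included, and the job is handed in when it is done.

Besides the shell and the picture viewer there is one more tool, called by a JSON object that holds its "fn" and its "kwargs". move_arm: Moves the arm, as the interface text tells. Its arguments: {"type":"object","properties":{"commands":{"type":"array"}},"required":["commands"]}

```bash
mkdir -p pics
python3 - <<'E'
from cell import *
import cv2
for n in("side","top"):
    im=read_camera(n);cv2.imwrite(f"pics/{n}0.png",im);c=camera_info(n);print(c["K"],c["cam_to_world"])
s=state();print(s)
E
```

```text
[[381.58587148   0.         256.20821647]
 [  0.         381.58587148 192.12554315]
 [  0.           0.           1.        ]] [[ 6.50399563e-01 -5.92045771e-01  4.75880461e-01  2.42420537e+01]
 [-7.59530236e-01 -4.98890494e-01  4.17399204e-01 -4.82499642e+02]
 [-9.70719488e-03 -6.32921859e-01 -7.74154824e-01  1.03281450e+03]
 [ 0.00000000e+00  0.00000000e+00  0.00000000e+00  1.00000000e+00]]
[[424.09430653   0.         253.20271964]
 [  0.         424.09430653 187.31646216]
 [  0.           0.           1.        ]] [[ 1.86806819e-02 -9.83803942e-01  1.78271804e-01  3.24746955e+02]
 [-9.99812592e-01 -1.74750286e-02  8.33098047e-03 -1.98375461e+01]
 [-5.08074655e-03 -1.78394022e-01 -9.83946014e-01  1.46681192e+03]
 [ 0.00000000e+00  0.00000000e+00  0.00000000e+00  1.00000000e+00]]
{'t': 0.1, 'joints': array([ 1.20542707e+00,  4.91492460e-01,  1.55937172e+00,  1.23590710e-05,
        1.09172246e+00, -1.05584288e-01]), 'qvel': array([ 0.00010203, -0.00234967, -0.00168251,  0.00075057, -0.00058   ,
        0.0001082 ]), 'tau': array([ 2.11861443e-03, -6.13619971e+01, -2.58605987e+01,  6.93582301e-02,
        4.70105954e-02, -5.88705984e-05]), 'eef_pos': array([160.43482598, 603.83798594, 214.13020965]), 'tcp_rot': array([-3.14060536e+00, -1.15655445e-04,  2.88180193e+00]), 'ft_force': array([-0.43269519,  0.50721348,  0.82506469]), 'moment': array([-0.0193418 ,  0.0027334 , -0.04220144]), 'grip_force': 0.0, 'opening': 1.0019713372242272}
```

View pics/side0.png

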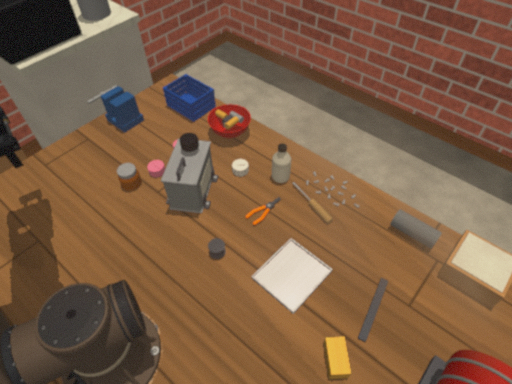

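View pics/top0.png

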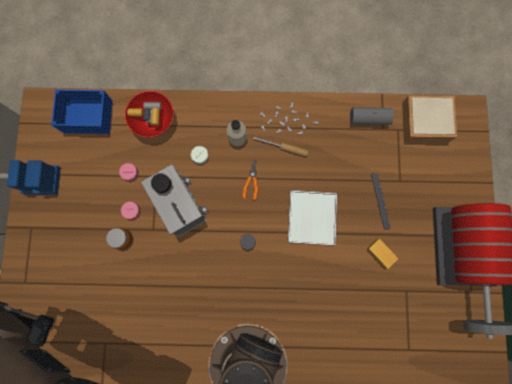

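The side view shows the cap at about (189,143) on the tin, with the tray at (292,273). In the top view the cap is at (162,184), the handle at (178,212), the tray at (313,218) and the spool at (247,242).

```bash
cat > h.py <<'E'
from cell import *
import cv2, numpy as np
def ray(n,p):
    c=camera_info(n);M=np.array(c["cam_to_world"]);d=M[:3,:3]@np.linalg.inv(c["K"])@[p[0],p[1],1.]
    return M[:3,3],d/np.linalg.norm(d)
def plane(n,p,z):
    o,d=ray(n,p);return o+d*(z-o[2])/d[2]
def tri(a,b):
    o,d=ray("side",a);q,e=ray("top",b);s=np.linalg.lstsq(np.c_[d,-e],q-o,rcond=None)[0]
    return (o+s[0]*d+q+s[1]*e)/2,np.linalg.norm(o+s[0]*d-q-s[1]*e)
def proj(n,P):
    c=camera_info(n);M=np.linalg.inv(c["cam_to_world"]);q=c["K"]@(M[:3,:3]@np.array(P,float)+M[:3,3]);return q[:2]/q[2]
def blob(m,near):
    k,l,s,c=cv2.connectedComponentsWithStats(m.astype(np.uint8))
    i=min((i for i in range(1,k) if s[i,4]>40),key=lambda i:np.hypot(*(c[i]-near)))
    return (l==i).astype(np.uint8),s[i],c[i]
E
python3 - <<'E'
from h import *
I={n:cv2.imread(f"pics/{n}0.png") for n in("side","top")}
C={}
for n,near in(("side",(189,143)),("top",(162,184))):
    g=I[n].max(2);m,s,c=blob(g<60,near);C[n]=c;print(n,s,c)
    q,_=cv2.findContours(m,0,2);print(cv2.minAreaRect(q[0]))
print("cap",tri(C["side"],C["top"]))
T={}
for n,near in(("side",(292,273)),("top",(313,218))):
    h=cv2.cvtColor(I[n],cv2.COLOR_BGR2HSV);m,s,c=blob((h[...,1]<60)&(h[...,2]>150),near);T[n]=c
    q,_=cv2.findContours(m,0,2);r=cv2.minAreaRect(q[0]);print(n,s,c,r)
    for p in cv2.boxPoints(r):print(p,plane(n,p,12).round(1))
print("tray",tri(T["side"],T["top"]))
n="top";h=cv2.cvtColor(I[n],cv2.COLOR_BGR2HSV);m,s,c=blob((h[...,1]<50)&(h[...,2]>70),(175,202))
q,_=cv2.findContours(m,0,2);r=cv2.minAreaRect(max(q,key=cv2.contourArea));print(s,c,r)
for p in cv2.boxPoints(r):print(p,plane(n,p,150).round(1))
a=cv2.resize(I["top"][155:245,125:225],None,fx=4,fy=4,interpolation=2);b=cv2.resize(I["side"][125:220,150:225],None,fx=4,fy=4,interpolation=2)
w=np.zeros((380,720,3),np.uint8);w[:360,:400]=a;w[:,410:710]=b;cv2.imwrite("pics/c.png",w)
E
```

```text
side [181 134  17  17 239] [188.77405858 142.10878661]
((189.0, 142.0), (16.0, 16.0), 90.0)
top [152 174  20  20 287] [161.07665505 183.37630662]
((161.0, 183.0), (19.798988342285156, 16.970561981201172), 45.0)
cap (array([563.58571654, 275.18996903, 185.74363019]), np.float64(1.3310700349141509))
side [ 252  239   80   73 3070] [291.7514658  274.30521173] ((291.78765869140625, 272.8141784667969), (56.06696319580078, 58.88912582397461), 41.18592834472656)
[251.30093 276.5133 ] [ 400.2 -128.6   12. ]
[290.07968 232.19472] [ 596.2 -121.5   12. ]
[332.27438 269.11505] [ 573.3 -295.8   12. ]
[293.49564 313.43365] [ 391.5 -289.5   12. ]
top [ 288  190   49   55 2378] [312.20437342 217.52396972] ((312.3927917480469, 217.14466857910156), (47.141109466552734, 52.68418884277344), 2.862405300140381)
[287.5362  242.27684] [ 400.3 -128.    12. ]
[290.1671  189.65837] [ 582.3 -136.3   12. ]
[337.2494 192.0125] [ 576.9 -299.9   12. ]
[334.61847 244.63097] [ 395.3 -288.    12. ]
tray (array([ 486.63009771, -212.92586134,    3.88940208]), np.float64(1.646210138618248))
[ 142  165   66   69 2046] [174.04056696 200.91397849] ((174.21072387695312, 197.1619873046875), (60.79621887207031, 44.1139030456543), 60.75117111206055)
[140.11328 181.41655] [576.  349.9 150. ]
[178.60294 159.86235] [648.3 231.4 150. ]
[208.30817 212.90742] [479.6 130.  150. ]
[169.81851 234.46162] [410.4 246.7 150. ]
```

View pics/c.png

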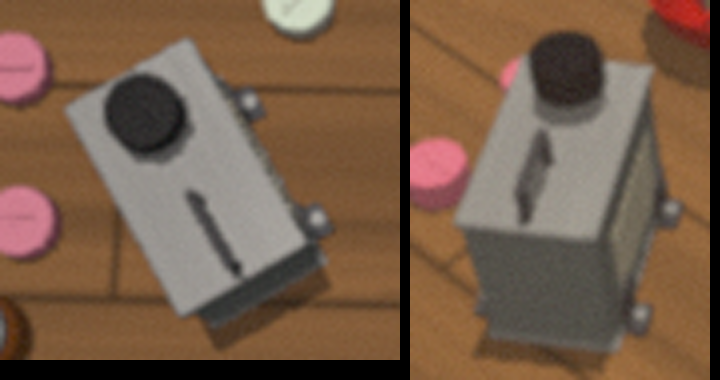

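The crop shows the tin's top outline clear in the top view, with corners at crop (66,108), (188,40), (305,243) and (183,315). The cap is at (145,110) and the handle runs from (192,195) to (237,272). The gripper must avoid the handle on the tin's −x side.

Run:
```python
from h import *
P=[plane("top",(125+(x+.5)/4-.5,155+(y+.5)/4-.5),150)[:2] for x,y in((66,108),(188,40),(305,243),(183,315))]
for p in P:print(p.round(1))
c=np.mean(P,0);v=(P[0]+P[1]-P[2]-P[3])/2;w=(P[0]+P[3]-P[1]-P[2])/2
print(c,np.linalg.norm(v),np.linalg.norm(w),np.arctan2(v[1],v[0]),np.arctan2(-w[0],w[1]))
u=v/np.linalg.norm(v);print("neck",c+50*u,"pred centre",c+u*50)
Q=[plane("side",(150+(x-410+.5)/4-.5,125+(y+.5)/4-.5),150)[:2] for x,y in((652,67),(600,240),(458,222))]
for p in Q:print("side",p.round(1))
# expected silhouette centre for predicted cap at xy
a=np.linspace(0,2*np.pi,60)
for xy in(c+50*u,np.array([563.6,275.2])):
  for n in("side","top"):
    pts=np.array([proj(n,(xy[0]+29.5*np.cos(t),xy[1]+29.5*np.sin(t),z)) for t in a for z in(166,197)],np.float32)
    m=cv2.moments(cv2.convexHull(pts));print(n,m["m10"]/m["m00"],m["m01"]/m["m00"],m["m00"])
for y in(2.88,):
  s=state();print(s["t"])
```

```text
[575.3 346.6]
[632.3 252.9]
[471.5 152.9]
[413.8 245.1]
[523.21329358 249.38529045] 190.05366342462878 109.23896121060726 0.5585616246566973 0.5521134615255019
neck [565.61420755 275.88363935] pred centre [565.61420755 275.88363935]
side [634.4 255.1]
side [473.4 150.2]
side [415.6 247.1]
side 189.44978087622562 142.61884475104566 312.7470434225397
top 160.940882824803 183.09573772413654 336.6073501582723
side 189.13723957177012 143.04391676655922 313.45087187946774
top 161.12402401899158 183.74048414378765 336.6286848509917
0.1
```

{"fn": "move_arm", "kwargs": {"commands": [[[2,-1.6,0.2],[0,0,-4.5],1],[[2,-1.6,0.2],[0,0,-4.5],1],[[2,-1.6,0.2],[0,0,-4.5],1],[[2,-1.6,0.2],[0,0,-4.5],1],[[2,-1.6,0.2],[0,0,-4.5],1],[[2,-1.6,0.2],[0,0,-4.5],1],[[2,-1.6,0.2],[0,0,-4.5],1],[[2,-1.6,0.2],[0,0,-4.5],1],[[2,-1.6,0.2],[0,0,-4.5],1],[[2,-1.6,0.2],[0,0,-4.5],1]]}}

```text
t: 1.1
eef_pos: [361.2, 443.2, 234.5]
tcp_rot: [-3.141, 0.0, 2.093]
ft_force: [0.7, 0.9, -0.2]
opening: 1.0
grip_force: 0.0
```

{"fn": "move_arm", "kwargs": {"commands": [[[2,-1.6,0],[0,0,-4.5],1],[[2,-1.6,0],[0,0,-4.5],1],[[2,-1.6,0],[0,0,-4.5],1],[[2,-1.6,0],[0,0,-4.5],1],[[2,-1.6,0],[0,0,-4.5],1],[[2,-1.6,0],[0,0,-4.5],1],[[2,-1.6,0],[0,0,-4.5],1],[[2,-1.6,0],[0,0,-4.5],1],[[2,-1.6,0],[0,0,-4.5],1],[[2,-1.6,0],[0,0,-4.5],1]]}}

```text
t: 2.1
eef_pos: [561.2, 283.2, 234.3]
tcp_rot: [-3.141, 0.0, 1.308]
ft_force: [-0.1, -0.2, 0.6]
opening: 1.001
grip_force: 0.0
```

{"fn": "move_arm", "kwargs": {"commands": [[[0,0,0],[0,0,0],1],[[0,0,0],[0,0,0],1],[[0,0,0],[0,0,0],1]]}}

```text
t: 2.4
eef_pos: [559.8, 284.5, 234.5]
tcp_rot: [-3.141, 0.0, 1.313]
ft_force: [-1.0, -0.6, 0.0]
opening: 0.998
grip_force: 0.0
```

{"fn": "move_arm", "kwargs": {"commands": [[[0.5,-0.9,0],[0,0,0],1],[[0,0,-1.6],[0,0,0],1],[[0,0,-1.6],[0,0,0],1],[[0,0,-1.6],[0,0,0],1],[[0,0,-1.6],[0,0,0],1],[[0,0,-0.3],[0,0,0],1],[[0,0,0],[0,0,0],1]]}}

```text
t: 3.1
eef_pos: [565.4, 275.0, 167.6]
tcp_rot: [-3.141, 0.0, 1.312]
ft_force: [0.0, -0.2, 0.7]
opening: 1.001
grip_force: 0.0
```

Run:
```python
from h import *
s=state();print(s["eef_pos"],s["tcp_rot"],s["ft_force"])
w=np.zeros((400,810,3),np.uint8)
for i,(n,p) in enumerate((("top",(161,184)),("side",(189,142)))):
    im=read_camera(n);x,y=p;w[:,410*i:410*i+400]=cv2.resize(im[y-50:y+50,x-50:x+50],(400,400),interpolation=2)
cv2.imwrite("pics/d.png",w[:,:800])
```

```text
[565.3957158  275.02560266 167.6178982 ] [-3.14117447e+00  3.79441458e-04  1.31155286e+00] [ 0.02134283 -0.21799845  0.73518437]
```

View pics/d.png

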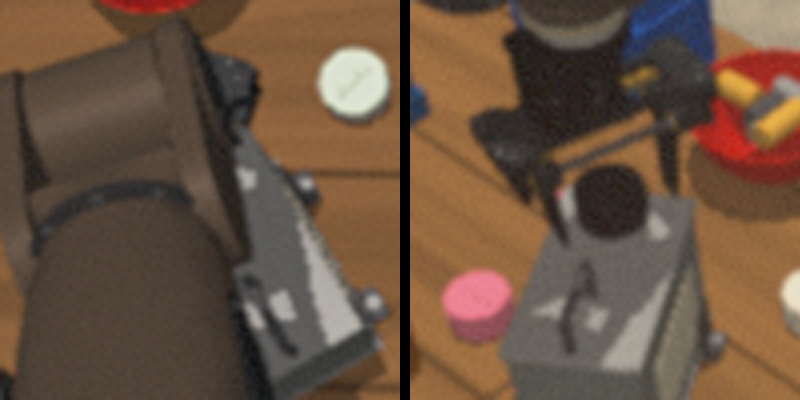

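The side crop shows the fingers either side of the cap, the left tip at about (565,240), the right tip at (670,192) and the cap at (612,203). They clear the handle, so I'm closing.

{"fn": "move_arm", "kwargs": {"commands": [[[0,0,0],[0,0,0],0.68],[[0,0,0],[0,0,0],0.66],[[0,0,0],[0,0,0],0.64],[[0,0,0],[0,0,0],0.62],[[0,0,0],[0,0,0],0.6],[[0,0,0],[0,0,0],0.6]]}}

```text
t: 3.8
eef_pos: [565.0, 275.2, 167.6]
tcp_rot: [-3.14, 0.0, 1.311]
ft_force: [-2.4, 0.9, 1.8]
opening: 0.611
grip_force: 13.6
```

{"fn": "move_arm", "kwargs": {"commands": [[[0,0,0],[0,0,0],0.3],[[0,0,0],[0,0,0],0.3],[[0,0,0],[0,0,0],0.3],[[0,0,0],[0,0,0],0.3]]}}

```text
t: 4.2
eef_pos: [565.4, 275.1, 167.6]
tcp_rot: [-3.141, 0.0, 1.311]
ft_force: [-4.0, 1.7, 1.4]
opening: 0.605
grip_force: 30.0
```

{"fn": "move_arm", "kwargs": {"commands": [[[-0.06,0.02,0],[0,0,0],0.3],[[0,0,0],[0,0,0],0.3],[[0,0,0],[0,0,0],0.3]]}}

```text
t: 4.5
eef_pos: [565.3, 275.1, 167.6]
tcp_rot: [3.141, -0.0, 1.311]
ft_force: [-0.5, -1.5, -0.4]
opening: 0.604
grip_force: 30.0
```

{"fn": "move_arm", "kwargs": {"commands": [[[0,0,-0.1],[0,0,0],0.3],[[0,0,-0.1],[0,0,0],0.3],[[0,0,0],[0,0,0],0.3]]}}

```text
t: 4.8
eef_pos: [565.3, 275.2, 166.2]
tcp_rot: [3.14, -0.001, 1.311]
ft_force: [-1.1, -1.4, 6.2]
opening: 0.611
grip_force: 30.0
```

{"fn": "move_arm", "kwargs": {"commands": [[[0,0,-0.1],[0,0,0],0.3],[[0,0,-0.1],[0,0,0],0.3],[[0,0,0],[0,0,0],0.3]]}}

```text
t: 5.1
eef_pos: [565.4, 275.2, 164.5]
tcp_rot: [3.14, -0.001, 1.311]
ft_force: [-1.1, -1.9, 7.6]
opening: 0.611
grip_force: 30.0
```

{"fn": "move_arm", "kwargs": {"commands": [[[0,0,-0.05],[0,0,0],0.3],[[0,0,-0.05],[0,0,0],0.3],[[0,0,0],[0,0,0],0.3]]}}

```text
t: 5.4
eef_pos: [565.4, 275.2, 163.6]
tcp_rot: [3.14, -0.001, 1.311]
ft_force: [-1.4, -1.4, 7.8]
opening: 0.609
grip_force: 30.0
```

{"fn": "move_arm", "kwargs": {"commands": [[[0,0,-0.05],[0,0,0],0.3],[[0,0,0],[0,0,0],0.3]]}}

```text
t: 5.6
eef_pos: [565.4, 275.3, 163.2]
tcp_rot: [3.14, -0.001, 1.311]
ft_force: [-2.3, -1.1, 9.1]
opening: 0.608
grip_force: 30.0
```

{"fn": "move_arm", "kwargs": {"commands": [[[0,0,-0.06],[0,0,0],0.3],[[0,0,0],[0,0,0],0.3]]}}

```text
t: 5.8
eef_pos: [565.4, 275.3, 162.7]
tcp_rot: [3.14, -0.001, 1.311]
ft_force: [-1.8, -2.4, 9.1]
opening: 0.611
grip_force: 30.0
```

{"fn": "move_arm", "kwargs": {"commands": [[[0,0,-0.06],[0,0,0],0.3],[[0,0,0],[0,0,0],0.3]]}}

```text
t: 6.0
eef_pos: [565.5, 275.2, 162.2]
tcp_rot: [3.14, -0.001, 1.311]
ft_force: [-2.6, -2.6, 11.2]
opening: 0.608
grip_force: 30.0
```

{"fn": "move_arm", "kwargs": {"commands": [[[0,0,-0.06],[0,0,0],0.3],[[0,0,0],[0,0,0],0.3]]}}

```text
t: 6.2
eef_pos: [565.4, 275.3, 161.6]
tcp_rot: [3.14, -0.001, 1.311]
ft_force: [-2.5, -2.8, 10.3]
opening: 0.609
grip_force: 30.0
```

{"fn": "move_arm", "kwargs": {"commands": [[[0,0,-0.06],[0,0,0],0.3],[[0,0,0],[0,0,0],0.3]]}}

```text
t: 6.4
eef_pos: [565.5, 275.3, 161.2]
tcp_rot: [3.14, -0.001, 1.311]
ft_force: [-2.3, -1.2, 11.2]
opening: 0.612
grip_force: 30.0
```

{"fn": "move_arm", "kwargs": {"commands": [[[0,0,-0.06],[0,0,0],0.3],[[0,0,0],[0,0,0],0.3]]}}

```text
t: 6.6
eef_pos: [565.4, 275.3, 160.6]
tcp_rot: [3.14, -0.001, 1.311]
ft_force: [-3.4, -2.0, 11.9]
opening: 0.607
grip_force: 30.0
```

{"fn": "move_arm", "kwargs": {"commands": [[[0,0,-0.06],[0,0,0],0.3],[[0,0,0],[0,0,0],0.3]]}}

```text
t: 6.8
eef_pos: [565.5, 275.3, 160.1]
tcp_rot: [3.14, -0.001, 1.311]
ft_force: [-2.3, -1.9, 11.3]
opening: 0.609
grip_force: 30.0
```

{"fn": "move_arm", "kwargs": {"commands": [[[0,0,-0.06],[0,0,0],0.3],[[0,0,0],[0,0,0],0.3]]}}

```text
t: 7.0
eef_pos: [565.5, 275.3, 159.5]
tcp_rot: [3.14, -0.001, 1.311]
ft_force: [-2.8, -2.6, 12.5]
opening: 0.608
grip_force: 30.0
```

{"fn": "move_arm", "kwargs": {"commands": [[[0,0,-0.06],[0,0,0],0.3],[[0,0,0],[0,0,0],0.3]]}}

```text
t: 7.2
eef_pos: [565.5, 275.3, 159.0]
tcp_rot: [3.139, -0.001, 1.311]
ft_force: [-3.3, -2.7, 13.5]
opening: 0.606
grip_force: 30.0
```

{"fn": "move_arm", "kwargs": {"commands": [[[0,0,-0.06],[0,0,0],0.3],[[0,0,0],[0,0,0],0.3]]}}

```text
t: 7.4
eef_pos: [565.5, 275.3, 158.5]
tcp_rot: [3.139, -0.001, 1.311]
ft_force: [-4.0, -1.9, 12.9]
opening: 0.609
grip_force: 30.0
```

{"fn": "move_arm", "kwargs": {"commands": [[[0,0,-0.06],[0,0,0],0.3],[[0,0,0],[0,0,0],0.3]]}}

```text
t: 7.6
eef_pos: [565.5, 275.3, 158.0]
tcp_rot: [3.139, -0.001, 1.311]
ft_force: [-3.6, -3.1, 14.2]
opening: 0.611
grip_force: 30.0
```

{"fn": "move_arm", "kwargs": {"commands": [[[0,0,-0.06],[0,0,0],0.3],[[0,0,0],[0,0,0],0.3]]}}

```text
t: 7.8
eef_pos: [565.5, 275.3, 157.4]
tcp_rot: [3.139, -0.001, 1.311]
ft_force: [-4.3, -2.4, 15.8]
opening: 0.61
grip_force: 30.0
```

{"fn": "move_arm", "kwargs": {"commands": [[[0,0,-0.06],[0,0,0],0.3],[[0,0,0],[0,0,0],0.3]]}}

```text
t: 8.0
eef_pos: [565.5, 275.3, 157.0]
tcp_rot: [3.139, -0.001, 1.311]
ft_force: [-4.4, -2.1, 16.2]
opening: 0.606
grip_force: 30.0
```

{"fn": "move_arm", "kwargs": {"commands": [[[0,0,-0.05],[0,0,0],0.3],[[0,0,0],[0,0,0],0.3]]}}

```text
t: 8.2
eef_pos: [565.5, 275.3, 156.5]
tcp_rot: [3.139, -0.001, 1.311]
ft_force: [-4.3, -3.4, 16.4]
opening: 0.609
grip_force: 30.0
```

{"fn": "move_arm", "kwargs": {"commands": [[[0,0,-0.05],[0,0,0],0.3],[[0,0,0],[0,0,0],0.3]]}}

```text
t: 8.4
eef_pos: [565.5, 275.4, 156.4]
tcp_rot: [3.139, -0.002, 1.311]
ft_force: [-5.5, -3.5, 20.1]
opening: 0.608
grip_force: 30.0
```

{"fn": "move_arm", "kwargs": {"commands": [[[-0.06,-0.04,0.04],[0,0,0],0.3],[[0,0,0],[0,0,4],0.3],[[0,0,0],[0,0,4],0.3],[[0,0,0],[0,0,4],0.3],[[0,0,0],[0,0,0],0.3]]}}

```text
t: 8.9
eef_pos: [565.9, 275.5, 156.8]
tcp_rot: [3.136, -0.002, 1.523]
ft_force: [-0.6, 0.3, 16.7]
opening: 0.606
grip_force: 30.0
```

```bash
python3 -c "
from h import *
s=state();print(s['moment'],s['ft_force'],s['tcp_rot'],s['joints'])"
```

```text
[-0.047633    0.12184367 -0.01358285] [-0.57205338  0.25415962 16.66450807] [ 3.13631576e+00 -2.29284077e-03  1.52281544e+00] [3.48093657e-01 5.54402036e-01 1.61422683e+00 9.65464758e-05
 9.67210839e-01 3.96026023e-01]
```

{"fn": "move_arm", "kwargs": {"commands": [[[0,0,0],[0,0,4],0.3],[[0,0,0],[0,0,4],0.3],[[0,0,0],[0,0,4],0.3],[[0,0,0],[0,0,4],0.3],[[0,0,0],[0,0,4],0.3],[[0,0,0],[0,0,4],0.3],[[0,0,0],[0,0,0],0.3]]}}

```text
t: 9.6
eef_pos: [566.1, 275.5, 156.8]
tcp_rot: [3.135, 0.0, 1.942]
ft_force: [0.5, 0.1, 16.4]
opening: 0.608
grip_force: 30.0
```

{"fn": "move_arm", "kwargs": {"commands": [[[0,0,0],[0,0,4],0.3],[[0,0,0],[0,0,4],0.3],[[0,0,0],[0,0,4],0.3],[[0,0,0],[0,0,4],0.3],[[0,0,0],[0,0,4],0.3],[[0,0,0],[0,0,4],0.3],[[0,0,0],[0,0,0],0.3],[[0,0,0],[0,0,0],0.3]]}}

```text
t: 10.4
eef_pos: [566.1, 275.5, 156.8]
tcp_rot: [3.136, 0.003, 2.358]
ft_force: [0.9, 0.1, 15.5]
opening: 0.608
grip_force: 30.0
```

```bash
python3 -c "
from h import *
s=state();print(s['moment'],s['ft_force'],s['tcp_rot'],s['joints'])"
```

```text
[-0.01568946  0.00230839  0.00346469] [ 0.85114559  0.11426503 15.45111262] [3.13603243e+00 2.55647654e-03 2.35834065e+00] [ 3.48040141e-01  5.54460651e-01  1.61405309e+00  6.35782146e-05
  9.66959363e-01 -4.39547233e-01]
```

{"fn": "move_arm", "kwargs": {"commands": [[[0,0,0.2],[0,0,0],0.3],[[0,0,0.2],[0,0,0],0.3],[[0,0,0.2],[0,0,0],0.3],[[0,0,0.2],[0,0,0],0.3],[[0,0,0.2],[0,0,0],0.3],[[0,0,0.2],[0,0,0],0.3],[[0,0,0.1],[0,0,0],0.3],[[0,0,0],[0,0,0],0.3]]}}

```text
t: 11.2
eef_pos: [564.9, 275.1, 167.9]
tcp_rot: [3.14, 0.001, 2.358]
ft_force: [3.4, 1.1, 4.5]
opening: 0.606
grip_force: 30.0
```

{"fn": "move_arm", "kwargs": {"commands": [[[0,0,0.2],[0,0,0],0.3],[[0,0,0.2],[0,0,0],0.3],[[0,0,0],[0,0,0],0.3]]}}

```text
t: 11.5
eef_pos: [564.7, 275.1, 171.2]
tcp_rot: [3.141, 0.0, 2.358]
ft_force: [3.3, 2.6, 1.1]
opening: 0.606
grip_force: 30.0
```

{"fn": "move_arm", "kwargs": {"commands": [[[0,0,0.4],[0,0,0],0.3],[[0,0,0.4],[0,0,0],0.3],[[0,0,0.4],[0,0,0],0.3],[[0,0,0.4],[0,0,0],0.3],[[0,0,0],[0,0,0],0.3]]}}

```text
t: 12.0
eef_pos: [564.2, 274.8, 187.8]
tcp_rot: [3.142, 0.0, 2.358]
ft_force: [0.4, 1.0, -0.3]
opening: 0.609
grip_force: 30.0
```

{"fn": "move_arm", "kwargs": {"commands": [[[0,0,1],[0,0,0],0.3],[[0,0,1],[0,0,0],0.3],[[0,0,1],[0,0,0],0.3],[[0,0,1],[0,0,0],0.3],[[0,0,1],[0,0,0],0.3],[[0,0,0],[0,0,0],0.3]]}}

```text
t: 12.6
eef_pos: [564.8, 275.0, 239.2]
tcp_rot: [3.139, 0.001, 2.358]
ft_force: [0.8, 0.1, -0.8]
opening: 0.61
grip_force: 30.0
```

Run:
```python
from h import *
s=state();print(s["eef_pos"],s["tcp_rot"],s["ft_force"],s["opening"])
im=read_camera("side");cv2.imwrite("pics/e.png",cv2.resize(im[80:210,120:270],(600,520),interpolation=2))
```

```text
[564.79435054 275.02783954 239.1619457 ] [3.13920133e+00 1.08527415e-03 2.35822296e+00] [ 0.8144795   0.06327334 -0.80673123] 0.6096213469250377
```

View pics/e.png

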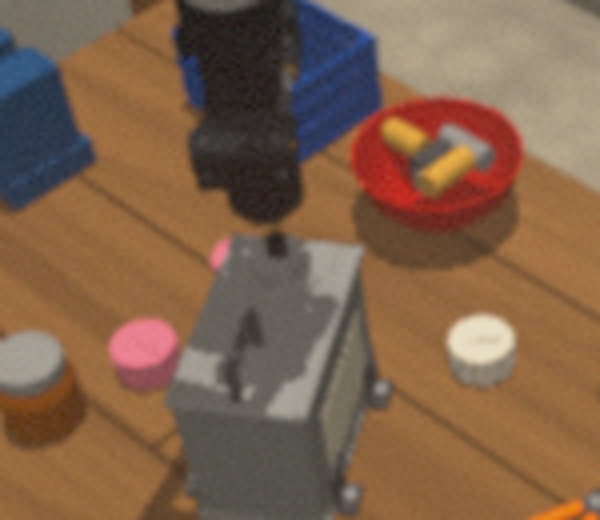

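The cap is in the gripper at about (265,195) and the bare neck shows at (278,245). I'm carrying it to the tray.

{"fn": "move_arm", "kwargs": {"commands": [[[-0.38,-2.43,0],[0,0,0],0.3],[[-0.38,-2.43,0],[0,0,0],0.3],[[-0.38,-2.43,0],[0,0,0],0.3],[[-0.38,-2.43,0],[0,0,0],0.3],[[-0.38,-2.43,0],[0,0,0],0.3],[[-0.38,-2.43,0],[0,0,0],0.3],[[-0.38,-2.43,0],[0,0,0],0.3],[[-0.38,-2.43,0],[0,0,0],0.3],[[-0.38,-2.43,0],[0,0,0],0.3],[[-0.38,-2.43,0],[0,0,0],0.3]]}}

```text
t: 13.65
eef_pos: [525.9, 30.9, 236.9]
tcp_rot: [-3.141, -0.001, 2.358]
ft_force: [0.0, -1.1, -1.1]
opening: 0.609
grip_force: 30.0
```

{"fn": "move_arm", "kwargs": {"commands": [[[-0.38,-2.43,0],[0,0,0],0.3],[[-0.38,-2.43,0],[0,0,0],0.3],[[-0.38,-2.43,0],[0,0,0],0.3],[[-0.38,-2.43,0],[0,0,0],0.3],[[-0.38,-2.43,0],[0,0,0],0.3],[[-0.38,-2.43,0],[0,0,0],0.3],[[-0.38,-2.43,0],[0,0,0],0.3],[[-0.38,-2.43,0],[0,0,0],0.3],[[-0.38,-2.43,0],[0,0,0],0.3],[[-0.38,-2.43,0],[0,0,0],0.3]]}}

```text
t: 14.65
eef_pos: [487.9, -212.1, 237.0]
tcp_rot: [-3.142, -0.001, 2.358]
ft_force: [0.5, 0.3, -0.5]
opening: 0.61
grip_force: 30.0
```

{"fn": "move_arm", "kwargs": {"commands": [[[0,0,-2.5],[0,0,0],0.3],[[0,0,-2.5],[0,0,0],0.3],[[0,0,-2.5],[0,0,0],0.3],[[0,0,-2.5],[0,0,0],0.3],[[0,0,-2.5],[0,0,0],0.3],[[0,0,-2.5],[0,0,0],0.3],[[0,0,-2.5],[0,0,0],0.3],[[0,0,-2.5],[0,0,0],0.3],[[0,0,-1.5],[0,0,0],0.3],[[0,0,0],[0,0,0],0.3]]}}

```text
t: 15.65
eef_pos: [487.3, -210.6, 20.3]
tcp_rot: [-3.141, -0.004, 2.358]
ft_force: [0.1, -0.4, 0.3]
opening: 0.606
grip_force: 30.0
```

Run:
```python
from h import *
s=state();print(s["eef_pos"],s["tcp_rot"],s["ft_force"],s["opening"])
im=read_camera("side");cv2.imwrite("pics/f.png",cv2.resize(im[200:330,220:370],(600,520),interpolation=2))
```

```text
[ 487.28119328 -210.57899506   20.32449159] [-3.14069395 -0.00388557  2.35811057] [ 0.06484573 -0.37091044  0.34345933] 0.6063833662678596
```

View pics/f.png

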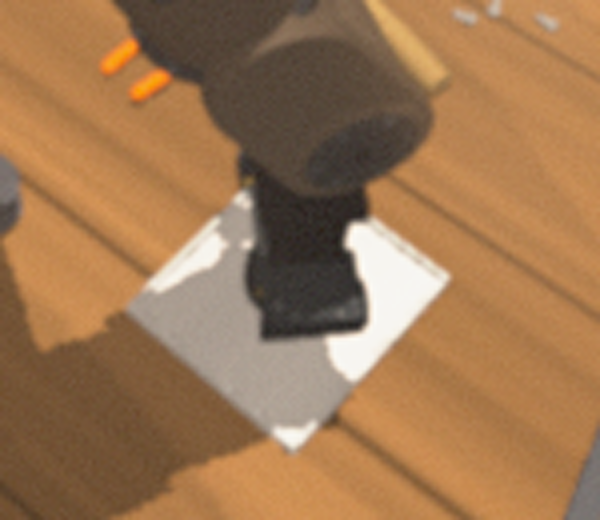

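The gripper at crop (310,310) is centred over the tray. I'm lowering in small steps until contact.

{"fn": "move_arm", "kwargs": {"commands": [[[0,0,-0.4],[0,0,0],0.3],[[0,0,-0.4],[0,0,0],0.3],[[0,0,-0.3],[0,0,0],0.3],[[0,0,0],[0,0,0],0.3]]}}

```text
t: 16.1
eef_pos: [488.3, -211.1, 11.3]
tcp_rot: [3.141, 0.0, 2.358]
ft_force: [0.2, -0.6, -0.5]
opening: 0.61
grip_force: 30.0
```

{"fn": "move_arm", "kwargs": {"commands": [[[0,0,-0.1],[0,0,0],0.3],[[0,0,-0.1],[0,0,0],0.3],[[0,0,0],[0,0,0],0.3]]}}

```text
t: 16.4
eef_pos: [488.3, -211.1, 9.4]
tcp_rot: [3.141, 0.0, 2.358]
ft_force: [0.3, 0.2, -0.1]
opening: 0.606
grip_force: 30.0
```

{"fn": "move_arm", "kwargs": {"commands": [[[0,0,-0.05],[0,0,0],0.3],[[0,0,-0.05],[0,0,0],0.3],[[0,0,0],[0,0,0],0.3]]}}

```text
t: 16.7
eef_pos: [488.3, -211.1, 8.3]
tcp_rot: [3.142, -0.0, 2.358]
ft_force: [-0.1, -0.2, -1.4]
opening: 0.609
grip_force: 30.0
```

{"fn": "move_arm", "kwargs": {"commands": [[[0,0,-0.05],[0,0,0],0.3],[[0,0,-0.05],[0,0,0],0.3],[[0,0,0],[0,0,0],0.3]]}}

```text
t: 17.0
eef_pos: [488.3, -211.1, 7.3]
tcp_rot: [3.142, -0.0, 2.358]
ft_force: [-0.6, -0.5, -0.3]
opening: 0.602
grip_force: 30.0
```

{"fn": "move_arm", "kwargs": {"commands": [[[0,0,-0.05],[0,0,0],0.3],[[0,0,0],[0,0,0],0.3],[[0,0,0],[0,0,0],0.3]]}}

```text
t: 17.3
eef_pos: [488.3, -211.2, 6.9]
tcp_rot: [3.142, -0.0, 2.358]
ft_force: [1.0, -0.3, -0.4]
opening: 0.611
grip_force: 30.0
```

{"fn": "move_arm", "kwargs": {"commands": [[[0,0,-0.05],[0,0,0],0.3],[[0,0,0],[0,0,0],0.3],[[0,0,0],[0,0,0],0.3]]}}

```text
t: 17.6
eef_pos: [488.3, -211.1, 6.3]
tcp_rot: [3.142, -0.0, 2.358]
ft_force: [-0.4, 0.1, 0.5]
opening: 0.608
grip_force: 30.0
```

{"fn": "move_arm", "kwargs": {"commands": [[[0,0,-0.05],[0,0,0],0.3],[[0,0,0],[0,0,0],0.3],[[0,0,0],[0,0,0],0.3]]}}

```text
t: 17.9
eef_pos: [488.3, -211.1, 5.9]
tcp_rot: [3.141, 0.0, 2.358]
ft_force: [-0.8, -0.1, 0.4]
opening: 0.611
grip_force: 30.0
```

{"fn": "move_arm", "kwargs": {"commands": [[[0,0,-0.04],[0,0,0],0.3],[[0,0,0],[0,0,0],0.3],[[0,0,0],[0,0,0],0.3]]}}

```text
t: 18.2
eef_pos: [488.4, -211.2, 5.6]
tcp_rot: [3.141, 0.0, 2.358]
ft_force: [-2.1, 0.4, 3.8]
opening: 0.605
grip_force: 30.0
```

Contact at z 5.6, as predicted. Now I release the cap gently and retreat.

{"fn": "move_arm", "kwargs": {"commands": [[[0,0,0],[0,0,0],0.64],[[0,0,0],[0,0,0],0.68],[[0,0,0],[0,0,0],0.75],[[0,0,0],[0,0,0],0.85],[[0,0,0],[0,0,0],0.85],[[0,0,0],[0,0,0],0.85],[[0,0,0],[0,0,0],0.85]]}}

```text
t: 18.9
eef_pos: [488.3, -211.2, 5.4]
tcp_rot: [3.142, -0.0, 2.358]
ft_force: [0.0, -0.5, 0.2]
opening: 0.852
grip_force: 0.0
```

{"fn": "move_arm", "kwargs": {"commands": [[[0,0,0.5],[0,0,0],0.85],[[0,0,1],[0,0,0],0.85],[[0,0,2],[0,0,0],0.85],[[0,0,2],[0,0,0],0.85],[[0,0,2],[0,0,0],0.85],[[0,0,3],[0,0,0],0.85],[[0,0,3],[0,0,0],0.85],[[0,0,4],[0,0,0],0.85],[[0,0,3],[0,0,0],0.85],[[0,0,0],[0,0,0],0.85]]}}

```text
t: 19.9
eef_pos: [489.4, -211.7, 215.2]
tcp_rot: [3.14, 0.007, 2.358]
ft_force: [0.1, -0.9, -0.6]
opening: 0.852
grip_force: 0.0
```

{"fn": "move_arm", "kwargs": {"commands": [[[0,3,0],[0,0,0],0.85],[[0,3,0],[0,0,0],0.85],[[0,3,0],[0,0,0],0.85],[[0,3,0],[0,0,0],0.85],[[0,3,0],[0,0,0],0.85],[[0,3,0],[0,0,0],0.85],[[0,3,0],[0,0,0],0.85],[[0,3,0],[0,0,0],0.85],[[0,0,0],[0,0,0],0.85],[[0,0,0],[0,0,0],0.85]]}}

```text
t: 20.9
eef_pos: [488.0, 29.2, 210.4]
tcp_rot: [-3.141, -0.0, 2.36]
ft_force: [-0.7, -0.4, 0.3]
opening: 0.855
grip_force: 0.0
```

Run:
```python
from h import *
im=read_camera("side");cv2.imwrite("pics/g.png",im)
g=im.max(2);m,s,c=blob(g<70,proj("side",(488,-211,19)));print(s,c,proj("side",(488.3,-211,19.5)),state()["ft_force"])
```

```text
[282 261  18  20 292] [290.8869863  270.51027397] [292.17855271 270.97804451] [-0.5298428   1.16269225 -0.91790133]
```

View pics/g.png

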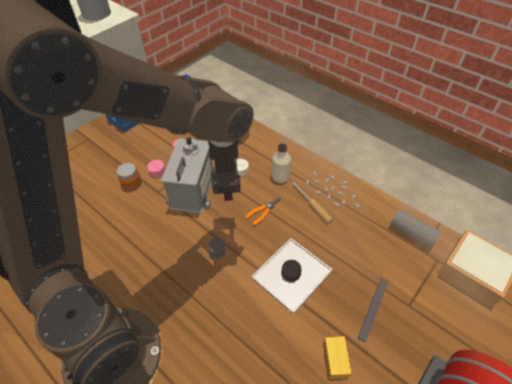

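The cap lies flat in the middle of the tray at (291,270), and the other things are where they were.

```bash
python3 -c "
from cell import env
print(env.job_done())"
```

```text
the job is handed in; nothing more can be done
None
```

The tin is open and its cap lies flat, open side down, in the middle of the tray; the last picture shows the other bench items unmoved, and the job was handed in at about 21 s with no verdict returned.

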